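# Fit the vent-filter discs, line up the turn stud and hold the cover shut

## Robot

A 6-joint arm with a two-finger parallel gripper is mounted at the origin on a cart in front of the work surface, level with it; the furniture and walls round the work are solid. World frame = base frame: x ahead of the robot, y to its left, z up, the work surface at z = 0. Lengths are in m, angles in rad, forces in N, time in s.
With the tool pointing down it reaches from about 0.225 to 0.875 m from the base axis. Payload 3.4 kg.
Tool frame: the origin (TCP) lies at the very end of the fingers, on their centre line; the grasp point (between the pads) lies 19 mm behind it (manip.hold_point_z is the distance from the TCP to the grasp point, in m); z points along the fingers, x is the direction in which the jaws open and shut, and the axes are right-handed (so a half turn about z gives the same grasp; the last joint's range is limited). The gripper opens to 85 mm and grips with 20 to 120 N. Pads are 22 mm wide; open, the fingers measure 114 mm over their backs; the gripper's body (76 mm by 85 mm) begins 54 mm behind the grasp point. The pads swing forward as they close: fully open they stand 13 mm farther back than shut.
Start: joints at [1.091, 0.276, 1.505, -0, 1.361, -0.121], TCP at [0.202, 0.538, 0.192] pointing down, gripper open.
Joint ranges: [-2.89, 2.89], [-0.75, 2.08], [0.22, 2.7], [-1.18, 4.32], [0.11, 2.71], [-2.7, 2.7]. Speed limits (rad/s): [2.57, 2.57, 3.14, 3.14, 3.14, 3.14].

## Interface

Orientations are given as a unit quaternion [w, x, y, z].
In Python, from rig import manip gives the robot as it stands.
- The arm moves only by the tool apply_moves, never from a script. Its argument "commands" is one flat list of numbers, 6 for each row, row after row: the shift along the tool's x, y, z normalised to -1 to 1, where 1 is 0.03 m, then the turn, a rotation vector about the tool's x, y, z normalised to -1 to 1, where 1 is 0.15 rad. A call has 1 to 20 rows; each row shifts and turns the commanded pose from where the row before left it, along the tool's axes as they then stand; what a row does not reach is not made up. A row lasts 1/10 s, in which the tool goes at most 50 mm and 8.59 degrees, less where a joint would pass 70% of its speed; a pose out of reach is approached as far as the arm can. A call with a number of a shift or a turn outside -1 to 1 is refused whole. A call with a gripper value outside its range is refused whole. "jaw" is the opening, from -1 (shut) to 1 (fully open), set as the call begins (left out, the last holds). The fingers move at their own pace and stop on an object; "newtons" is the grip in N (left out, the last holds). Time passes only in rows, so rows that do not move let the fingers close. It gives the time, the measured TCP pose, the force and the opening at its end, in the units of the state.
- manip.get_state(): the state, without advancing time (a new reading comes with each control period).
- manip.get_image(name): name is "scene" or "top"; returns a dict with "frame" (420x560x3 uint8, red, green, blue), "fx", "fy", "cx", "cy" (pixels), "extrinsics" (4x4, takes a point from camera to world coordinates). Camera axes: x right, y up, looking along -z (the intrinsics and any distortion apply to the point x, -y, -z); pixel columns grow to the right and rows downward; lengths in m; the calibration is good to about 2 mm. A picture is of the moment at which its call begins. There is no depth.
- manip.sign_off(): hands the job in, once; it reports no verdict.
The state is a dict: "clock": time; "qpos": joint angles; "qd": joint speeds; "effort": joint torques, N m; "position": TCP position; "ee_rot": TCP orientation; "contact_force": force on the tool from outside, world axes, zero at the start; "moment": the same for the moment, N m; "width": finger opening in m.
Only numpy, scipy, OpenCV 4.12 (cv2) and the standard library are available. Lean on these libraries where they do the work, as an engineer would, in place of code of your own. Each camera call takes 0.05 s, during which the arm holds its last target. There are 200 camera calls.

## Task

Rebuild the white vent-filter housing: stack the two sintered discs flat and centred on the round seat inside, the white one at the bottom and the bronze one on it, and turn the steel stud until its oblong head is in line with the slot of the cover (straight across the housing). Set the aluminium cover into the housing with the stud standing through its slot and press it by its handle fully home against the foam gasket; finish while still holding it pressed down, because I will lock the stud while you hold. Leave the other things on the bench where they are.

Things in the scene. Friction and masses are not known exactly. Their poses are not given: they have to be found in the camera images.
- housing: fixed white open-topped vent-filter box, 168 x 114 mm, wall 45 mm and flared lip 51 mm above the bench. Origin: centre of its underside, on the bench; x along its length to the end with the steel stud, y across, z up. Brass nipples stick out 18 mm at both short ends, 20 mm up. Clear well inside the black foam gasket: 144 x 90 mm, floor 8 mm up
- seat (a point): centre of the top face of the round perforated metal seat inside the housing, on which the filter discs are stacked: 39 mm diameter, its face 20 mm above the bench, 28 mm from the housing's centre on the side away from the stud (housing frame -28, 0, 20 mm); axes as the housing
- frame (a point): middle of the plane of the four corner stops inside the lip, 40 mm above the bench; axes as the housing. The cover's underside lies in it when fully home. The foam gasket stands 5 mm above the stops and pushes back 2.2 N per mm (11 N when home): the cover's own weight squeezes it only 1 to 2 mm, and the cover rises again when let go
- stud (a joint): angle (rad) of the steel quarter-turn stud in the housing, counter-clockwise from above positive, range -0.4 to 1.65, held by friction of 0.08 N m and staying where it is left. 0: its oblong head lies straight across the housing (along the housing's y), in line with the slot of the cover; 1.57: along the housing (locked position)
- stud_head (a point): middle of the oblong head of the stud, on its turning axis, 57 mm above the bench (housing frame 50, 0, 57 mm). The head is 28 mm long, 10 mm thick with flat sides and 18 mm tall (48 to 66 mm above the bench), with a red line along its top, on a 10 mm round neck. The point turns with the head: its y axis runs along the head
- cover: loose aluminium cover plate 150 x 96 x 6 mm, 0.30 kg (varies by a fifth), with a black bridge handle; starts flat on the bench, handle up. Origin: centre of its underside; x along its length towards the end with the slot, y across, z up. It fits inside the housing lip with 3 mm play all round, slot end over the stud
- handle (a point): middle of the bar of the cover's bridge handle, 32 mm above the cover's underside, over its centre (bar 14 mm wide along the cover's x, 68 mm long along its y, 12 mm tall; 20 mm free beneath it); axes as the cover
- slot (a point): centre of the oblong slot through the cover, 50 mm from the cover's centre towards its slot end: 17 mm along the cover's x by 36 mm across (y); axes as the cover
- cover_slot_end (a point): point on the cover's underside 70 mm from its centre towards the slot end
- cover_plain_end (a point): point on the cover's underside 70 mm from its centre towards the other end
- disc_white: loose rigid white sintered filter disc, 44 mm diameter, 9 mm thick, 0.03 kg, lying flat on the bench at the start; origin: centre of its underside, z its axis
- disc_bronze: loose rigid brown bronze sintered filter disc, 44 mm diameter, 9 mm thick, 0.06 kg, lying flat on the bench at the start; origin: centre of its underside, z its axis
- petri: bystander, to be left alone: clear petri dish with lid, 62 mm diameter, 14 mm tall, behind the housing; origin: centre of its underside
- bottle_amber_1: bystander, to be left alone: small amber glass bottle 42 mm diameter, 89 mm tall, in the gap between the two tall white imaging cabinets, which are 0.46 m high and whose fronts stand 0.60 m ahead of the robot's base; origin: centre of its underside
- bottle_amber_2: bystander, to be left alone: second small amber bottle, same size, behind the first; origin: centre of its underside
- rack: bystander, to be left alone: blue microtube rack 48 x 126 x 54 mm at the left; origin: centre of its underside
- tweezers: bystander, to be left alone: steel tweezers 18 x 126 x 6 mm lying on the dark mat at the right; origin: centre of its underside
Mind the look-alikes: they are no part of the job. What is shaped like the disc_white but green or yellow is not meant.

How it is judged:
By the outcome, as a careful person would: the job done as asked, in the order asked, and still so for the second after the job is handed in, while the arm keeps its last pose, push and grip.
It also fails if it takes over 72 s, if anything falls off the work surface, if the arm or the gripper's body presses on something with over 40 N, if the wrist force passes 120 N, or if a joint passes its speed limit or range.

## Working session

There is one attempt and no reset: what is moved stays moved. The work goes in short steps, Python scripts to look and compute and a tool call to move; the robot and the scene stay as the last step left them, time stands still between calls to the robot, and variables do not carry over. Pictures are saved under pics/ and viewed, about 8 in all and at most 12, crops included, and the job is handed in when it is done.

Besides the shell and the picture viewer there is one more tool, called after "Call:" as name(argument=value, ...) on one line, values as JSON. apply_moves: Moves the arm, as the interface text tells. Scaled input: -1 to 1 covers 0.03 m each way for a shift and 0.15 rad each way for a turn. Its arguments: {"type":"object","properties":{"commands":{"type":"array"},"jaw":{"type":"number"},"newtons":{"type":"number"}},"required":["commands"]}

```bash
ls; mkdir -p pics; python3 - <<'E'
from rig import manip
import cv2,numpy as np
s=manip.get_state();print(s)
for n in("top","scene"):
    d=manip.get_image(n);np.savez(f"pics/{n}0.npz",**d)
    cv2.imwrite(f"pics/{n}0.png",d["frame"][:,:,::-1]);print(n,d["fx"],d["fy"],d["cx"],d["cy"],np.round(d["extrinsics"],3).tolist(),[k for k in d])
E
```

```text
pics
{'clock': 0.0, 'qpos': array([ 1.09100702e+00,  2.76622560e-01,  1.50614541e+00, -1.70609568e-05,
        1.36070969e+00, -1.20977928e-01]), 'qd': array([ 0.00187465,  0.00136525, -0.00285036,  0.00026609,  0.00110341,
       -0.00082419]), 'effort': array([ 1.12714333e-03, -4.16779876e+01, -2.45799762e+01, -1.58840714e-05,
        1.14422949e-02,  5.94119996e-06]), 'position': array([0.20163374, 0.53783607, 0.19121918]), 'ee_rot': array([ 4.46794009e-04,  8.21935830e-01,  5.69579321e-01, -8.29913310e-04]), 'contact_force': array([-0.57828338,  0.23533117, -0.34760749]), 'moment': array([-0.0098421 ,  0.02609063, -0.03254619]), 'width': 0.08529248384775781}
top 416.04018416913993 416.04018416913993 276.8007794107245 214.857398490588 [[-0.005, 0.991, -0.132, 0.387], [-1.0, -0.007, -0.016, 0.022], [-0.017, 0.132, 0.991, 1.339], [0.0, 0.0, 0.0, 1.0]] ['frame', 'fx', 'fy', 'cx', 'cy', 'extrinsics']
scene 429.1262848145899 429.1262848145899 282.41024930589776 203.42552346988322 [[0.681, 0.288, -0.673, -0.347], [-0.732, 0.297, -0.613, -0.797], [0.024, 0.91, 0.413, 0.647], [0.0, 0.0, 0.0, 1.0]] ['frame', 'fx', 'fy', 'cx', 'cy', 'extrinsics']
```

View pics/top0.png

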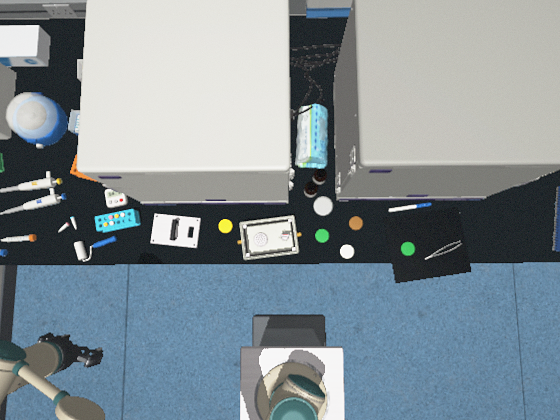

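View pics/scene0.png

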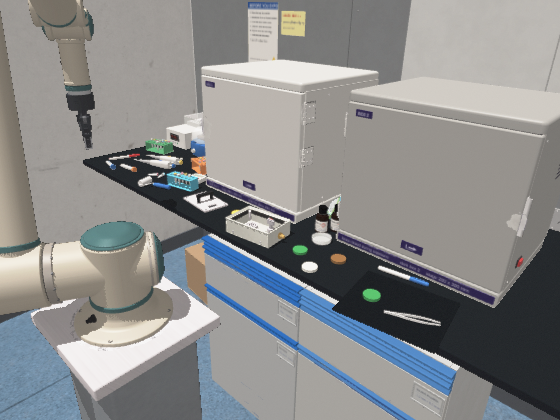

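The top view shows the housing at about (270,238) and the cover at (176,231). The disc-shaped things are white (347,252), bronze (356,223), green (322,236) and (408,249), yellow (225,226), and a large pale petri dish (323,206). By colour and size, (347,252) fits disc_white and (356,223) fits disc_bronze. I'll confirm both in an enlarged crop.

```bash
cat > h.py <<'E'
import cv2,numpy as np
from rig import manip
def load(n): return dict(np.load(f"pics/{n}.npz"))
def grab(n,tag):
    d=manip.get_image(n);np.savez(f"pics/{tag}.npz",**d);return d
def ray(d,u,v,z):
    E=d["extrinsics"];r=E[:3,:3]@np.array([(u-d["cx"])/d["fx"],-(v-d["cy"])/d["fy"],-1.])
    o=E[:3,3];return o+r*(z-o[2])/r[2]
def proj(d,p):
    E=d["extrinsics"];q=E[:3,:3].T@(np.asarray(p,float)-E[:3,3])
    return np.array([d["cx"]+d["fx"]*q[0]/-q[2],d["cy"]-d["fy"]*q[1]/-q[2]])
def crop(d,x0,y0,w,h,k,fn):
    cv2.imwrite(fn,cv2.resize(d["frame"][y0:y0+h,x0:x0+w,::-1],None,fx=k,fy=k,interpolation=cv2.INTER_CUBIC))
E
python3 - <<'E'
from h import *
t=load("top0");s=load("scene0")
a=cv2.resize(t["frame"][195:270,145:375,::-1],None,fx=3.47,fy=3.47,interpolation=cv2.INTER_CUBIC)
b=cv2.resize(s["frame"][185:285,175:360,::-1],None,fx=3.4,fy=3.4,interpolation=cv2.INTER_CUBIC)
h=np.zeros((a.shape[0]+b.shape[0],800,3),np.uint8);h[:a.shape[0],:a.shape[1]]=a[:, :800];h[a.shape[0]:,:b.shape[1]]=b
cv2.imwrite("pics/c0.png",h);print(h.shape)
for n,d in(("top",t),("scene",s)):
    f=d["frame"].astype(int);R,G,B=f[...,0],f[...,1],f[...,2]
    hsv=cv2.cvtColor(d["frame"],cv2.COLOR_RGB2HSV)
    m={"white":(f.min(2)>150),"bronze":(R>90)&(R-B>50)&(R-G>25)&(R-G<90)}
    for k,mm in m.items():
        c,l,st,ce=cv2.connectedComponentsWithStats(mm.astype(np.uint8))
        for i in range(1,c):
            if 40<st[i,4]<3000 and 190<ce[i,1]<280:
                print(n,k,ce[i].round(2),st[i],ray(d,*ce[i],.009 if n=="top" else .0085).round(4))
E
```

```text
(600, 800, 3)
top white [ 35.62 202.68] [  0 188  57  26 370] [0.61   0.8333 0.009 ]
top white [114.07 198.03] [105 189  21  18 282] [0.6235 0.5755 0.009 ]
top white [218.7  201.17] [141 195 147   9 332] [0.6105 0.2328 0.009 ]
top white [322.55 205.61] [314 196  18  20 280] [ 0.5934 -0.1037  0.009 ]
top white [400.15 197.15] [358 196  99   3 124] [ 0.6192 -0.3543  0.009 ]
top white [472.85 196.48] [461 196  25   2  48] [ 0.6196 -0.5872  0.009 ]
top white [402.14 207.86] [389 205  28   7 109] [ 0.5842 -0.3591  0.009 ]
top white [174.48 230.38] [ 150  213   51   35 1209] [0.5161 0.3744 0.009 ]
top white [269.05 236.51] [ 239  215   60   45 1641] [0.4945 0.0694 0.009 ]
top white [ 15.15 238.45] [  1 236  28   6 116] [0.4932 0.8917 0.009 ]
top white [ 80.94 251.01] [ 74 241  18  21 172] [0.4514 0.6746 0.009 ]
top white [346.58 251.13] [340 244  14  15 161] [ 0.4464 -0.1771  0.009 ]
top bronze [355.44 222.65] [349 216  14  14 156] [ 0.5373 -0.2079  0.009 ]
scene white [  3.27 225.14] [  0 186  11  61 357] [-0.0562  0.649   0.0085]
scene white [205.05 202.14] [184 194  44  18 370] [0.503  
[... 229 characters left out ...]
   0.0085]
scene white [320.98 234.27] [312 220  20  25 297] [ 0.6107 -0.0918  0.0085]
scene white [147.26 251.91] [137 231  18  37 367] [0.1737 0.1916 0.0085]
scene white [275.24 269.54] [208 233 131  72 591] [ 0.3659 -0.1285  0.0085]
scene white [ 67.94 260.51] [  43  240   67   40 1637] [-0.0019  0.302   0.0085]
scene white [ 19.6  269.95] [   0  245   42   46 1356] [-0.1089  0.3434  0.0085]
scene white [309.   266.57] [302 262  16  11 138] [ 0.4416 -0.1836  0.0085]
scene white [393.64 272.2 ] [378 266  32  14 126] [ 0.5821 -0.363   0.0085]
scene bronze [196.3  253.31] [185 243  20  24 268] [0.2672 0.0879 0.0085]
scene bronze [337.71 258.37] [331 254  15  10 123] [ 0.532  -0.2139  0.0085]
```

View pics/c0.png

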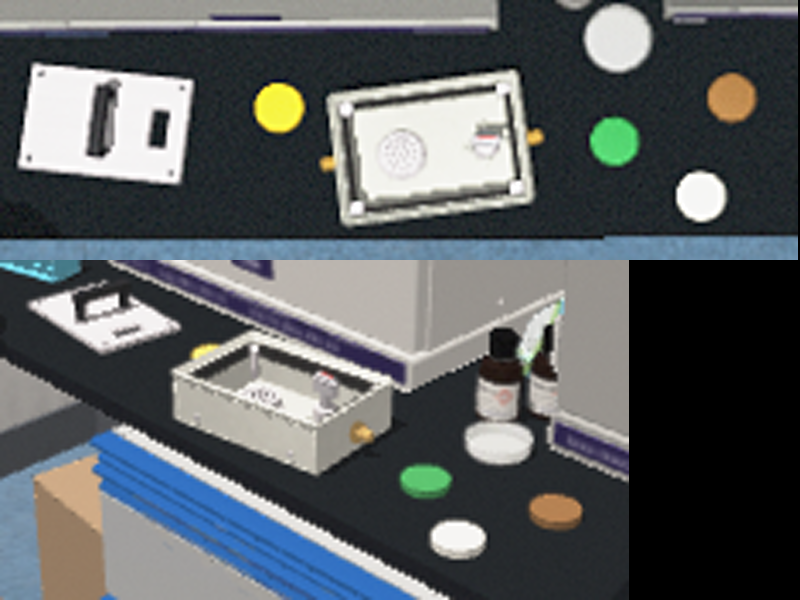

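The crop confirms the white disc at crop (700,197) and the bronze at (732,98). Green (613,141), yellow (279,107) and the large petri (617,38) are decoys or bystanders. The stud is at the right (-y) end of the housing and the cover's slot is at its right end too. Next I'll measure poses.

```bash
python3 - <<'E'
from h import *
t=load("top0");s=load("scene0")
f=t["frame"].astype(int);sat=f.max(2)-f.min(2)
def rect(x0,y0,x1,y1,thr,z,nm,k=6):
    c=t["frame"][y0:y1,x0:x1]; g=cv2.resize(c,None,fx=k,fy=k,interpolation=cv2.INTER_CUBIC).astype(int)
    m=((g.mean(2)>thr)&(g.max(2)-g.min(2)<40)).astype(np.uint8)
    m=cv2.morphologyEx(m,cv2.MORPH_OPEN,np.ones((9,9)))
    cs,_=cv2.findContours(m,cv2.RETR_EXTERNAL,cv2.CHAIN_APPROX_NONE);c=max(cs,key=cv2.contourArea)[:,0]
    P=np.array([ray(t,x0+(u+.5)/k-.5,y0+(v+.5)/k-.5,z)[:2] for u,v in c])
    r=cv2.minAreaRect((P*1000).astype(np.float32));b=cv2.boxPoints(r)
    e=b[1]-b[0],b[2]-b[1];L=max(e,key=np.linalg.norm)
    L=-L if L[1]>0 else L
    yaw=np.arctan2(L[1],L[0]);print(nm,thr,"c mm",np.round(r[0],1),"size",np.round(r[1],1),"yaw of +x",round(np.degrees(yaw),1));return np.array(r[0])/1000,yaw
for thr in(80,110):
    H,hy=rect(234,210,306,264,thr,.051,"housing"); C,cy=rect(148,210,204,252,thr,.006,"cover")
def T(c,y,p): 
    R=np.array([[np.cos(y),-np.sin(y)],[np.sin(y),np.cos(y)]]);return np.r_[R@np.array(p[:2])+c,p[2]]
print("seat px pred",proj(t,T(H,hy,(-.028,0,.02))),"stud",proj(t,T(H,hy,(.05,0,.066))),"scene stud",proj(s,T(H,hy,(.05,0,.066))),"slot",proj(t,T(C,cy,(.05,0,.006))))
for n,d in(("top",t),("scene",s)):
    f=d["frame"].astype(int);m=(f[...,0]-f[...,1:3].max(2))>25
    st=proj(d,T(H,hy,(.05,0,.066)))
    for v,u in zip(*np.nonzero(m)):
        if np.hypot(u-st[0],v-st[1])<14: print(n,u,v,f[v,u],(ray(d,u,v,.066)[:2]-T(H,hy,(.05,0,0))[:2]).round(4))
a=cv2.resize(t["frame"][220:250,270:305,::-1],None,fx=11,fy=11,interpolation=cv2.INTER_NEAREST)
p=proj(s,T(H,hy,(.05,0,.05))).astype(int)
b=cv2.resize(s["frame"][p[1]-15:p[1]+15,p[0]-18:p[0]+17,::-1],None,fx=11,fy=11,interpolation=cv2.INTER_NEAREST)
cv2.imwrite("pics/stud.png",np.hstack([a,b]));print(p)
E
```

```text
housing 80 c mm [488.9  69.5] size [122.9 176.2] yaw of +x -82.9
cover 80 c mm [517.  373.4] size [155.9 101.7] yaw of +x -96.2
housing 110 c mm [488.9  69.5] size [121.2 174.8] yaw of +x -83.0
cover 110 c mm [517.1 373.5] size [154.5 100.4] yaw of +x -96.3
seat px pred [260.1530905  239.09167206] stud [284.52039266 234.72698238] scene stud [269.74322247 217.8970977 ] slot [190.31267951 231.75299024]
top 297 233 [187 146  67] [ 0.0051 -0.0383]
top 298 233 [202 159  77] [ 0.0051 -0.0414]
top 282 234 [222 190 195] [0.0023 0.0077]
top 283 234 [217 152 150] [0.0023 0.0046]
top 284 234 [228 144 142] [0.0022 0.0016]
top 285 234 [233 147 146] [ 0.0022 -0.0015]
top 286 234 [233 148 145] [ 0.0022 -0.0046]
top 287 234 [229 170 170] [ 0.0022 -0.0076]
top 297 234 [231 187  87] [ 0.002  -0.0383]
top 298 234 [233 191  89] [ 0.002  -0.0413]
top 297 235 [224 180  98] [-0.0011 -0.0382]
top 298 235 [236 194  91] [-0.0011 -0.0413]
top 298 236 [153 118  54] [-0.0042 -0.0413]
scene 269 218 [230 188 187] [-0.0021  0.0011]
scene 270 218 [199 114 113] [ 0.0001 -0.001 ]
scene 271 218 [121  78  76] [ 0.0022 -0.0032]
scene 271 219 [232 191 191] [-0.0026 -0.0079]
scene 272 219 [200 118 116] [-0.0005 -0.0101]
[269 222]
```

View pics/stud.png

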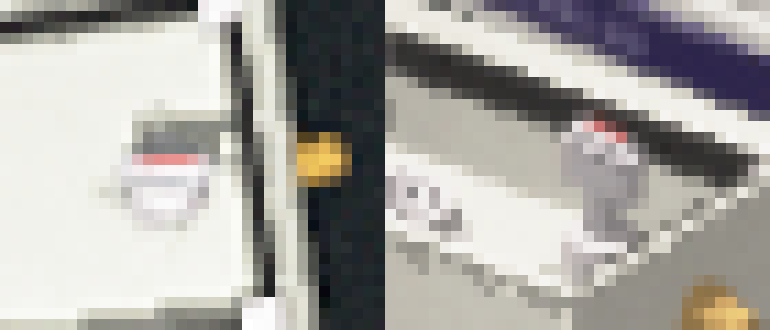

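The red line on the stud runs along world y (top pixels 282–287, row 234). The housing yaw is -83°, so the stud sits at about +1.45 rad and needs a turn of about -1.45. Starting with the white disc.

```bash
cat >> h.py <<'E'
from scipy.spatial.transform import Rotation as Ro
HC=np.array([.4889,.0695]);HY=np.radians(-83.);CC=np.array([.517,.3734]);CY=np.radians(-96.2)
def W(c,y,p):
    R=np.array([[np.cos(y),-np.sin(y)],[np.sin(y),np.cos(y)]]);return np.r_[R@np.array(p[:2])+c,p[2]]
def now():
    s=manip.get_state();q=s["ee_rot"];R=Ro.from_quat(np.r_[q[1:],q[0]]).as_matrix();return s,R
def plan(*targets):
    """targets (x,y,z,yawdeg): prints turn about tool z (units), then the shift in tool axes at the new yaw (units)"""
    s,R=now();p=s["position"];yaw=np.degrees(np.arctan2(R[1,0],R[0,0]))
    print("clk",round(s["clock"],2),"p",p.round(4),"yaw",round(yaw,2),"tilt",R[:2,2].round(4),"w",round(s["width"],4),"F",s["contact_force"].round(1))
    for t in targets:
        d=(t[3]-yaw+180)%360-180;a=np.radians(yaw+d)
        v=np.array(t[:3])-p
        print("->",np.round(t,4),"turn z units",round(-np.radians(d)/.15,2),"shift units",np.round([v@[np.cos(a),np.sin(a),0],v@[np.sin(a),-np.cos(a),0],-v[2]]/np.array(.03),2))
        p=np.array(t[:3]);yaw=yaw+d
E
python3 - <<'E'
from h import *
seat=W(HC,HY,(-.028,0,.02));print(seat,W(HC,HY,(.05,0,.05)))
plan((.4464,-.1771,.12,7),(.4464,-.1771,.001,7),(.4464,-.1771,.10,7),(seat[0],seat[1],.10,7),(seat[0],seat[1],.0215,7))
E
```

```text
[0.48548766 0.09729129 0.02      ] [0.49499347 0.01987269 0.05      ]
clk 0.1 p [0.2016 0.5379 0.1913] yaw 69.45 tilt [-0.0008 -0.0015] w 0.0856 F [-0.2 -0.1  0.5]
-> [ 0.4464 -0.1771  0.12    7.    ] turn z units 7.27 shift units [ 5.19 24.65  2.38]
-> [ 4.464e-01 -1.771e-01  1.000e-03  7.000e+00] turn z units -0.0 shift units [0.   0.   3.97]
-> [ 0.4464 -0.1771  0.1     7.    ] turn z units -0.0 shift units [ 0.   0.  -3.3]
-> [0.4855 0.0973 0.1    7.    ] turn z units -0.0 shift units [ 2.41 -8.92 -0.  ]
-> [0.4855 0.0973 0.0215 7.    ] turn z units -0.0 shift units [0.   0.   2.62]
```

Call:
apply_moves(commands=[0,0,0.3,0,0,0.91,0,0,0.3,0,0,0.91,0,0,0.3,0,0,0.91,0,0,0.3,0,0,0.91,0,0,0.3,0,0,0.91,0,0,0.3,0,0,0.91,0,0,0.3,0,0,0.91,0,0,0.3,0,0,0.91,0.21,0.99,0,0,0,0,0.21,0.99,0,0,0,0,0.21,0.99,0,0,0,0,0.21,0.99,0,0,0,0,0.21,0.99,0,0,0,0,0.21,0.99,0,0,0,0,0.21,0.99,0,0,0,0,0.21,0.99,0,0,0,0,0.21,0.99,0,0,0,0,0.21,0.99,0,0,0,0,0.21,0.99,0,0,0,0,0.21,0.99,0,0,0,0], jaw=0.36, newtons=20)

```text
clock: 2.1
position: [0.3196, 0.1924, 0.1199]
ee_rot: [0.0, 0.998, 0.06, -0.0]
contact_force: [1.1, 0.0, 0.7]
width: 0.0583
```

Call:
apply_moves(commands=[0.21,0.99,0,0,0,0,0.21,0.99,0,0,0,0,0.21,0.99,0,0,0,0,0.21,0.99,0,0,0,0,0.21,0.99,0,0,0,0,0.21,0.99,0,0,0,0,0.21,0.99,0,0,0,0,0.21,0.99,0,0,0,0,0.21,0.99,0,0,0,0,0.21,0.99,0,0,0,0,0.21,0.99,0,0,0,0,0.21,0.99,0,0,0,0,0,0.7,0,0,0,0,0,0,0,0,0,0,0,0,0,0,0,0])

```text
clock: 3.6
position: [0.4392, -0.1715, 0.1196]
ee_rot: [-0.001, 0.998, 0.059, -0.001]
contact_force: [-0.3, -0.3, 1.0]
width: 0.0579
```

```bash
python3 - <<'E'
from h import *
plan((.4464,-.1771,.06,7),(.4464,-.1771,.001,7))
d=grab("scene","s1");crop(d,240,160,140,150,4,"pics/s1.png")
E
```

```text
clk 3.6 p [ 0.4392 -0.1715  0.1196] yaw 6.81 tilt [-0.0013  0.0016] w 0.0579 F [-0.3 -0.3  1. ]
-> [ 0.4464 -0.1771  0.06    7.    ] turn z units -0.02 shift units [0.21 0.21 1.99]
-> [ 4.464e-01 -1.771e-01  1.000e-03  7.000e+00] turn z units -0.0 shift units [0.   0.   1.97]
```

Call:
apply_moves(commands=[0.21,0.21,0.3,0,0,0,0,0,0.8,0,0,0,0,0,0.8,0,0,0,0,0,0.8,0,0,0,0,0,0.75,0,0,0,0,0,0.5,0,0,0,0,0,0,0,0,0,0,0,0,0,0,0])

```text
clock: 4.45
position: [0.447, -0.177, 0.0014]
ee_rot: [-0.0, 0.998, 0.06, -0.0]
contact_force: [-0.7, 0.6, 1.7]
width: 0.058
```

```bash
python3 - <<'E'
from h import *
plan((.4464,-.1771,.001,7))
d=grab("scene","s2");crop(d,240,160,140,150,4,"pics/s2.png")
E
```

```text
clk 4.45 p [ 0.447  -0.177   0.0014] yaw 6.93 tilt [-0.0004  0.0004] w 0.058 F [-0.7  0.6  1.7]
-> [ 4.464e-01 -1.771e-01  1.000e-03  7.000e+00] turn z units -0.01 shift units [-0.02  0.    0.01]
```

View pics/s2.png

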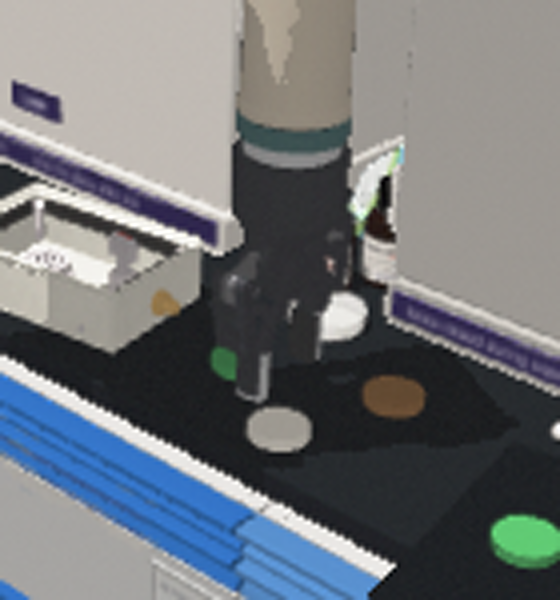

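```bash
python3 - <<'E'
from h import *
plan()
d=grab("scene","s3");e=load("s2");f=load("s1")
print(np.abs(d["frame"].astype(int)-e["frame"]).mean(),np.abs(f["frame"].astype(int)-e["frame"]).mean())
for p in [(.447,-.177,.001),(.418,-.18,.006),(.476,-.173,.006),(.447,-.177,.06)]: print((proj(d,p)-[240,160])*4)
crop(d,240,160,140,150,4,"pics/s3.png")
E
```

```text
clk 4.5 p [ 0.4476 -0.1774  0.002 ] yaw 6.92 tilt [ 0.0009 -0.0004] w 0.0584 F [-0.3 -0.9 -0.9]
0.7894104308390023 5.5853472222222225
[273.14835972 428.81187443]
[249.41441443 440.91787033]
[295.62285937 404.4623258 ]
[277.40547201 354.53398033]
```

View pics/s3.png

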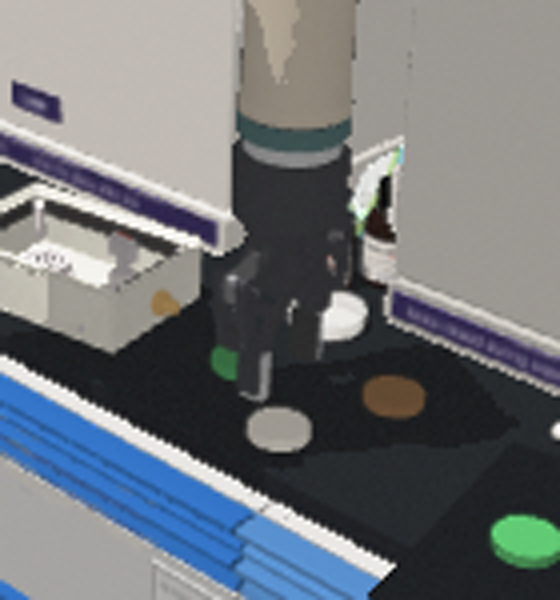

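The fingertips look about 45 crop pixels above where TCP z=0.002 should project. I'll check this against the top view and the start picture before closing.

```bash
python3 - <<'E'
from h import *
d=grab("top","t3")
a=d["frame"][195:285,290:410,::-1].copy()
s0=load("scene0")
print("start tcp proj",proj(s0,(.2016,.5378,.191)),proj(s0,(.2016,.5378,.25)),"top tcp",proj(d,(.4475,-.177,.002)),proj(d,(.4475,-.177,.15)))
a=cv2.resize(a,None,fx=5,fy=5,interpolation=cv2.INTER_CUBIC)
b=cv2.resize(s0["frame"][90:165,65:105,::-1],None,fx=5,fy=5,interpolation=cv2.INTER_CUBIC)
o=np.zeros((450,800,3),np.uint8);o[:450,:600]=a;o[:375,600:800]=b;cv2.imwrite("pics/t3.png",o)
E
```

```text
start tcp proj [ 90.80288732 160.03326613] [ 87.79320907 142.20231287] top tcp [346.19830892 250.88319412] [353.90952646 248.46917114]
```

View pics/t3.png

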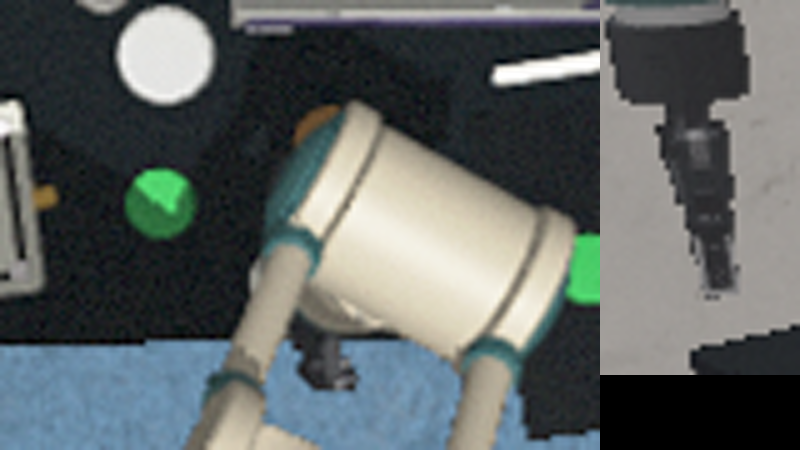

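```bash
python3 - <<'E'
from h import *
print({k:getattr(manip,k) for k in dir(manip) if not k.startswith('_') and not callable(getattr(manip,k))})
s0=load("scene0")
for k in(-1,1):
  for z in(.191,.204,.23): print(k,z,proj(s0,(.2016+k*.0425*.351,.5378+k*.0425*.936,z)))
E
```

```text
{'hold_point_z': 0.0187}
-1 0.191 [ 91.95011711 164.07471847]
-1 0.204 [ 91.28392197 160.11674843]
-1 0.23 [ 89.93534007 152.10461133]
1 0.191 [ 89.71165807 156.18909204]
1 0.204 [ 89.06955278 152.39492993]
1 0.23 [ 87.77050664 144.71894337]
```

Call:
apply_moves(commands=[0,0,0.1,0,0,0,0,0,0.1,0,0,0,0,0,0,0,0,0])

```text
clock: 4.9
position: [0.4466, -0.1774, -0.0046]
ee_rot: [-0.0, 0.998, 0.06, -0.0]
contact_force: [-0.2, 0.5, 0.1]
width: 0.0581
```

Call:
apply_moves(commands=[0,0,0.1,0,0,0,0,0,0.1,0,0,0,0,0,0,0,0,0])

```text
clock: 5.2
position: [0.4465, -0.1773, -0.0109]
ee_rot: [-0.0, 0.998, 0.06, -0.0]
contact_force: [-0.2, 1.1, 0.3]
width: 0.0579
```

No bench contact at a reported z of -0.011, so the real tips are higher than reported, as the picture shows. I'll go down further in small guarded steps.

Call:
apply_moves(commands=[0,0,0.1,0,0,0,0,0,0.1,0,0,0,0,0,0.1,0,0,0,0,0,0,0,0,0])

```text
clock: 5.6
position: [0.4465, -0.1773, -0.0199]
ee_rot: [-0.0, 0.998, 0.06, -0.0]
contact_force: [0.4, -0.0, -0.3]
width: 0.0582
```

Call:
apply_moves(commands=[0,0,0.1,0,0,0,0,0,0.1,0,0,0,0,0,0,0,0,0])

```text
clock: 5.9
position: [0.4466, -0.1773, -0.0258]
ee_rot: [-0.0, 0.998, 0.06, -0.0]
contact_force: [-0.1, 0.2, 0.1]
width: 0.0581
```

```bash
python3 - <<'E'
from h import *
plan()
d=grab("scene","s4");crop(d,270,210,80,75,7,"pics/s4.png")
for p in [(.4465,-.177,0),(.418,-.18,0),(.476,-.173,.0)]: print((proj(d,p)-[270,210])*7)
E
```

```text
clk 5.9 p [ 0.4466 -0.1773 -0.0258] yaw 6.88 tilt [-0.0007  0.0005] w 0.0581 F [-0.1  0.2  0.1]
[267.07236284 403.07130986]
[225.80851239 434.74107236]
[306.53085466 370.60236125]
```

View pics/s4.png

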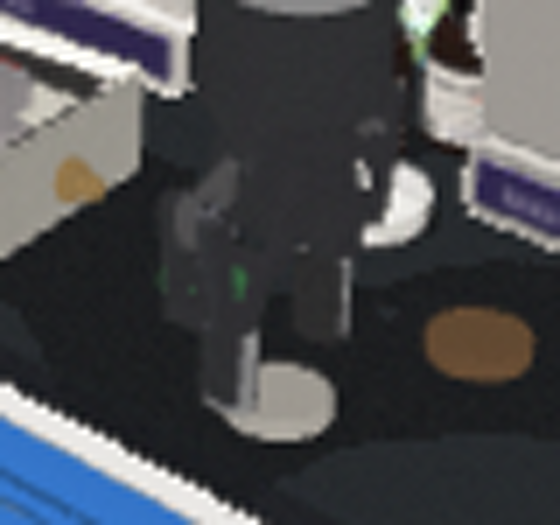

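The front finger tip at crop (232,410) is about 10 mm above the bench and straddles the disc (283,400) correctly. So the reported z is about 30 mm too low. I'll touch the bench gently to calibrate it.

Call:
apply_moves(commands=[0,0,0.1,0,0,0,0,0,0.07,0,0,0,0,0,0,0,0,0])

```text
clock: 6.25
position: [0.4467, -0.1773, -0.0308]
ee_rot: [-0.0, 0.998, 0.06, -0.0]
contact_force: [1.0, 0.8, -0.2]
width: 0.058
```

Call:
apply_moves(commands=[0,0,0.06,0,0,0,0,0,0,0,0,0])

```text
clock: 6.45
position: [0.4468, -0.1774, -0.0325]
ee_rot: [-0.0, 0.998, 0.06, -0.0]
contact_force: [0.7, 0.1, -0.8]
width: 0.058
```

Call:
apply_moves(commands=[0,0,0.05,0,0,0,0,0,0,0,0,0])

```text
clock: 6.65
position: [0.4468, -0.1774, -0.0339]
ee_rot: [-0.0, 0.998, 0.06, -0.0]
contact_force: [-0.2, -0.6, -0.3]
width: 0.0584
```

Call:
apply_moves(commands=[0,0,0.05,0,0,0,0,0,0,0,0,0])

```text
clock: 6.85
position: [0.4468, -0.1774, -0.0355]
ee_rot: [-0.0, 0.998, 0.06, -0.0]
contact_force: [-0.7, 0.2, -0.1]
width: 0.058
```

Call:
apply_moves(commands=[0,0,0.05,0,0,0,0,0,0,0,0,0])

```text
clock: 7.05
position: [0.4468, -0.1774, -0.037]
ee_rot: [-0.0, 0.998, 0.06, -0.0]
contact_force: [0.0, -0.5, -0.1]
width: 0.058
```

Call:
apply_moves(commands=[0,0,0.05,0,0,0,0,0,0,0,0,0])

```text
clock: 7.25
position: [0.4468, -0.1774, -0.0385]
ee_rot: [-0.0, 0.998, 0.06, -0.0]
contact_force: [0.4, 0.1, 0.9]
width: 0.058
```

Call:
apply_moves(commands=[0,0,0.05,0,0,0,0,0,0,0,0,0])

```text
clock: 7.45
position: [0.4468, -0.1774, -0.04]
ee_rot: [-0.0, 0.998, 0.06, -0.0]
contact_force: [0.1, -0.6, -0.0]
width: 0.0582
```

Call:
apply_moves(commands=[0,0,0,0,0,0,0,0,0,0,0,0,0,0,0,0,0,0,0,0,0,0,0,0,0,0,0,0,0,0], jaw=-0.1, newtons=20)

```text
clock: 7.95
position: [0.4469, -0.1775, -0.0397]
ee_rot: [0.0, 0.998, 0.06, 0.0]
contact_force: [-0.3, 1.2, 3.5]
width: 0.0417
```

```bash
python3 - <<'E'
from h import *
plan()
d=grab("scene","s5");crop(d,270,210,80,75,7,"pics/s5.png")
E
```

```text
clk 7.95 p [ 0.4469 -0.1775 -0.0397] yaw 6.88 tilt [0.0002 0.    ] w 0.0417 F [-0.3  1.2  3.5]
```

View pics/s5.png

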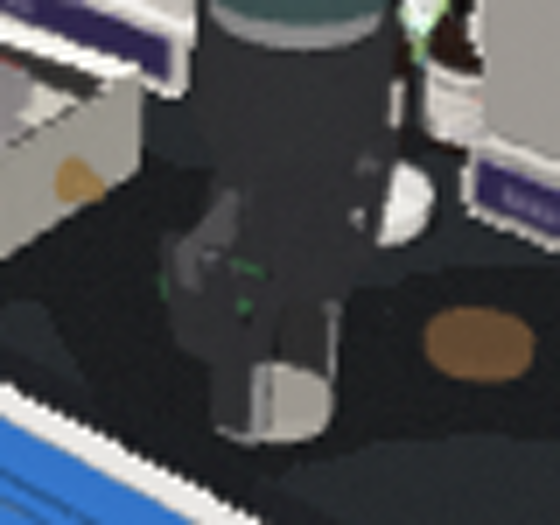

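The jaws stopped on the disc at 41.7 mm with 3.5 N up, so the tips are at bench level. The real tip height is therefore about reported z + 40 mm. Lifting and carrying it over the seat.

```bash
python3 - <<'E'
from h import *
plan((.4469,-.1775,.05,7),(.4855,.0973,.05,7),(.4855,.0973,-.0185,7))
E
```

```text
clk 8.0 p [ 0.4469 -0.1775 -0.0397] yaw 6.88 tilt [0.0002 0.    ] w 0.0415 F [-1.2 -0.   3.8]
-> [ 0.4469 -0.1775  0.05    7.    ] turn z units -0.01 shift units [-0.    0.   -2.99]
-> [0.4855 0.0973 0.05   7.    ] turn z units -0.0 shift units [ 2.39 -8.93 -0.  ]
-> [ 0.4855  0.0973 -0.0185  7.    ] turn z units -0.0 shift units [0.   0.   2.28]
```

Call:
apply_moves(commands=[0,0,-0.2,0,0,0,0,0,-0.7,0,0,0,0,0,-0.7,0,0,0,0,0,-0.7,0,0,0,0,0,-0.7,0,0,0,0,0,0,0,0,0], jaw=-0.1, newtons=30)

```text
clock: 8.6
position: [0.4491, -0.1787, 0.0527]
ee_rot: [0.002, 0.998, 0.06, 0.003]
contact_force: [0.2, 0.5, 0.6]
width: 0.0417
```

```bash
python3 - <<'E'
from h import *
plan((.4855,.0973,.05,7),(.4855,.0973,-.0185,7))
for n in("scene","top"):
    d=grab(n,n+"6");f=d["frame"].astype(int);g=d["frame"]
    m=((f.min(2)>95)&(f.max(2)-f.min(2)<35)).astype(np.uint8)
    c,l,st,ce=cv2.connectedComponentsWithStats(m)
    for i in range(1,c):
        if 40<st[i,4]<900 and 300<ce[i,0]<370 and 200<ce[i,1]<275: print(n,ce[i].round(1),st[i])
d=load("scene6")
for p in [(.447,-.1775,.0045),(.447,-.1775,.0895)]: print(proj(d,p))
E
```

```text
clk 8.6 p [ 0.4491 -0.1787  0.0527] yaw 6.88 tilt [ 0.0055 -0.003 ] w 0.0417 F [0.2 0.5 0.6]
-> [0.4855 0.0973 0.05   7.    ] turn z units -0.01 shift units [ 2.33 -8.98  0.09]
-> [ 0.4855  0.0973 -0.0185  7.    ] turn z units -0.0 shift units [0.   0.   2.28]
scene [319.8 236.2] [303 222  29  23 320]
top [322.7 205.5] [313 196  20  20 310]
[308.48882084 266.19311775]
[310.04501883 239.11762109]
```

Call:
apply_moves(commands=[0.24,-0.89,0,0,0,0,0.24,-0.89,0,0,0,0,0.24,-0.89,0,0,0,0,0.24,-0.89,0,0,0,0,0.24,-0.89,0,0,0,0,0.24,-0.89,0,0,0,0,0.24,-0.89,0,0,0,0,0.24,-0.89,0,0,0,0,0.24,-0.89,0,0,0,0,0.24,-0.89,0,0,0,0,0,0,0,0,0,0,0,0,0,0,0,0])

```text
clock: 9.9
position: [0.4853, 0.0964, 0.0489]
ee_rot: [0.0, 0.998, 0.061, -0.001]
contact_force: [-0.2, -0.4, -0.8]
width: 0.0413
```

```bash
python3 - <<'E'
from h import *
plan((.4855,.0973,-.014,7))
d=grab("scene","s7")
for z in (.09+.0045,.02):print(proj(d,(.4855,.0973,z)))
f=d["frame"].astype(int);p=proj(d,(.4855,.0973,.0945))
m=((f.min(2)>95)&(f.max(2)-f.min(2)<30)).astype(np.uint8);c,l,st,ce=cv2.connectedComponentsWithStats(m)
for i in range(1,c):
    if 40<st[i,4] and abs(ce[i]-p).max()<25: print(ce[i].round(1),st[i])
crop(d,200,150,100,95,6,"pics/s7.png")
E
```

```text
clk 9.9 p [0.4853 0.0964 0.0489] yaw 6.97 tilt [-0.0028 -0.0005] w 0.0413 F [-0.2 -0.4 -0.8]
-> [ 0.4855  0.0973 -0.014   7.    ] turn z units -0.0 shift units [ 0.01 -0.03  2.1 ]
[249.97512328 202.75525986]
[250.14988349 224.0434529 ]
```

View pics/s7.png

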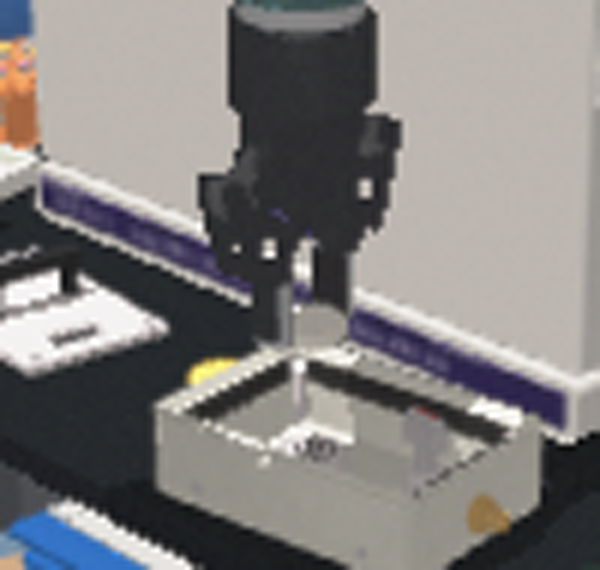

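The disc is held flat at crop (317,323), directly above the seat at (316,447). Lowering to contact.

Call:
apply_moves(commands=[0,-0.03,0.5,0,0,0,0,0,0.6,0,0,0,0,0,0.6,0,0,0,0,0,0.4,0,0,0,0,0,0,0,0,0])

```text
clock: 10.45
position: [0.4842, 0.0958, -0.0146]
ee_rot: [0.0, 0.998, 0.059, -0.002]
contact_force: [-0.5, -0.6, 0.1]
width: 0.0409
```

Call:
apply_moves(commands=[0,0,0.06,0,0,0,0,0,0.06,0,0,0,0,0,0,0,0,0])

```text
clock: 10.75
position: [0.4867, 0.0969, -0.016]
ee_rot: [-0.0, 0.998, 0.06, 0.0]
contact_force: [-0.8, 0.2, 0.3]
width: 0.0411
```

Call:
apply_moves(commands=[0,0,0.05,0,0,0,0,0,0,0,0,0])

```text
clock: 10.95
position: [0.4864, 0.0971, -0.0177]
ee_rot: [-0.0, 0.998, 0.06, 0.0]
contact_force: [-0.0, 0.2, 0.6]
width: 0.0414
```

Call:
apply_moves(commands=[0,0,0.05,0,0,0,0,0,0,0,0,0])

```text
clock: 11.15
position: [0.4863, 0.0972, -0.0195]
ee_rot: [-0.0, 0.998, 0.06, -0.0]
contact_force: [-0.2, 0.2, -0.2]
width: 0.0412
```

Call:
apply_moves(commands=[0,0,0.04,0,0,0,0,0,0,0,0,0])

```text
clock: 11.35
position: [0.4863, 0.0972, -0.0196]
ee_rot: [-0.0, 0.998, 0.06, 0.0]
contact_force: [-1.6, -0.3, 8.3]
width: 0.0416
```

Call:
apply_moves(commands=[0,0,0.04,0,0,0,0,0,0,0,0,0])

```text
clock: 11.55
position: [0.4863, 0.0972, -0.0197]
ee_rot: [-0.0, 0.998, 0.06, 0.0]
contact_force: [-4.1, -0.6, 18.7]
width: 0.0412
```

Contact came at a reported z of -0.0196, which matches the seat at 20 mm. Backing off, opening, and re-centring with a squeeze across.

Call:
apply_moves(commands=[0,0,-0.08,0,0,0,0,0,0,0,0,0])

```text
clock: 11.75
position: [0.4868, 0.0972, -0.019]
ee_rot: [-0.0, 0.998, 0.06, 0.001]
contact_force: [-0.5, -0.3, -0.5]
width: 0.0411
```

Call:
apply_moves(commands=[0,0,0,0,0,0,0,0,0,0,0,0,0,0,0,0,0,0,0,0,-0.6,0,0,0,0,0,-0.8,0,0,0,0,0,-0.6,0,0,0,0,0,0,0,0,0.87,0,0,0,0,0,0.87,0,0,0,0,0,0.87,0,0,0,0,0,0.87,0,0,0,0,0,0.87,0,0,0,0,0,0.87,0,0,0,0,0,0.87,0,0,0,0,0,0.87,0,0,0,0,0,0.87,0,0,0,0,0,0.87,0,0,0,0,0,0.87,0,0,0,0,0,0.87,0,0,0,0,0,0], jaw=0.2)

```text
clock: 13.65
position: [0.4862, 0.0971, 0.0403]
ee_rot: [0.0, 0.75, -0.662, -0.0]
contact_force: [0.2, -0.4, -0.0]
width: 0.051
```

```bash
python3 - <<'E'
from h import *
plan((.4855,.0973,-.0165,-83))
t=grab("top","t8")
print(proj(t,(.4855,.0973,.029)))
E
```

```text
clk 13.65 p [0.4862 0.0971 0.0403] yaw -82.84 tilt [-0.0005  0.    ] w 0.051 F [ 0.2 -0.4 -0. ]
-> [ 4.855e-01  9.730e-02 -1.650e-02 -8.300e+01] turn z units 0.02 shift units [-0.01  0.02  1.89]
[260.00124988 238.88971426]
```

Call:
apply_moves(commands=[0,0,0.7,0,0,0,0,0,0.7,0,0,0,0,0,0.49,0,0,0,0,0,0,0,0,0,0,0,0,0,0,0])

```text
clock: 14.2
position: [0.4864, 0.0971, -0.0161]
ee_rot: [0.0, 0.75, -0.661, -0.0]
contact_force: [0.7, 0.5, -0.5]
width: 0.0515
```

Call:
apply_moves(commands=[0,0,0,0,0,0,0,0,0,0,0,0,0,0,0,0,0,0,0,0,0,0,0,0], jaw=-0.1, newtons=20)

```text
clock: 14.6
position: [0.4872, 0.0971, -0.0152]
ee_rot: [-0.001, 0.75, -0.662, 0.001]
contact_force: [-0.9, 0.3, 5.2]
width: 0.0415
```

Call:
apply_moves(commands=[0,0,0,0,0,0,0,0,0,0,0,0,0,0,0,0,0,0,0,0,-0.7,0,0,0,0,0,-0.7,0,0,0,0,0,-0.7,0,0,0,0,0,0,0,0,-0.87,0,0,0,0,0,-0.87,0,0,0,0,0,-0.87,0,0,0,0,0,-0.87,0,0,0,0,0,-0.87,0,0,0,0,0,-0.87,0,0,0,0,0,-0.87,0,0,0,0,0,-0.87,0,0,0,0,0,-0.87,0,0,0,0,0,-0.87,0,0,0,0,0,-0.87,0,0,0,0,0,-0.87], jaw=0.2)

```text
clock: 16.4
position: [0.486, 0.097, 0.0466]
ee_rot: [-0.0, 0.998, 0.063, -0.0]
contact_force: [0.0, -0.3, -0.8]
width: 0.051
```

```bash
python3 - <<'E'
from h import *
plan((.5373,-.2079,.05,7),(.5373,-.2079,-.037,7))
E
```

```text
clk 16.4 p [0.486  0.097  0.0466] yaw 7.18 tilt [-0.0007  0.    ] w 0.051 F [ 0.  -0.3 -0.8]
-> [ 0.5373 -0.2079  0.05    7.    ] turn z units 0.02 shift units [ 0.46 10.3  -0.11]
-> [ 0.5373 -0.2079 -0.037   7.    ] turn z units -0.0 shift units [0.  0.  2.9]
```

Call:
apply_moves(commands=[0.04,0.93,0,0,0,0,0.04,0.93,0,0,0,0,0.04,0.93,0,0,0,0,0.04,0.93,0,0,0,0,0.04,0.93,0,0,0,0,0.04,0.93,0,0,0,0,0.04,0.93,0,0,0,0,0.04,0.93,0,0,0,0,0.04,0.93,0,0,0,0,0.04,0.93,0,0,0,0,0.04,0.93,0,0,0,0,0,0,0,0,0,0,0,0,0,0,0,0], jaw=0.36)

```text
clock: 17.7
position: [0.5356, -0.2061, 0.0464]
ee_rot: [-0.001, 0.998, 0.059, -0.001]
contact_force: [-0.3, -0.1, -0.1]
width: 0.058
```

```bash
python3 - <<'E'
from h import *
plan((.5373,-.2079,-.037,7))
E
```

```text
clk 17.7 p [ 0.5356 -0.2061  0.0464] yaw 6.79 tilt [-0.0011  0.0012] w 0.058 F [-0.3 -0.1 -0.1]
-> [ 0.5373 -0.2079 -0.037   7.    ] turn z units -0.02 shift units [0.05 0.07 2.78]
```

Call:
apply_moves(commands=[0.05,0.06,0.7,0,0,0,0,0,0.8,0,0,0,0,0,0.8,0,0,0,0,0,0.5,0,0,0,0,0,0,0,0,0,0,0,0,0,0,0])

```text
clock: 18.3
position: [0.5376, -0.2066, -0.037]
ee_rot: [-0.0, 0.998, 0.06, -0.0]
contact_force: [-0.2, -0.0, 0.7]
width: 0.0583
```

Call:
apply_moves(commands=[0,0,0,0,0,0,0,0,0,0,0,0,0,0,0,0,0,0,0,0,0,0,0,0], jaw=-0.1, newtons=30)

```text
clock: 18.7
position: [0.5388, -0.2075, -0.0357]
ee_rot: [0.0, 0.998, 0.06, 0.001]
contact_force: [-0.7, 2.5, 6.7]
width: 0.0406
```

Call:
apply_moves(commands=[0,0,-0.3,0,0,0,0,0,-0.7,0,0,0,0,0,-0.7,0,0,0,0,0,-0.7,0,0,0,0,0,-0.5,0,0,0,0,0,0,0,0,0,0,0,0,0,0,0])

```text
clock: 19.4
position: [0.5377, -0.2077, 0.05]
ee_rot: [0.0, 0.998, 0.06, 0.0]
contact_force: [-0.5, 0.4, -1.3]
width: 0.0403
```

```bash
python3 - <<'E'
from h import *
plan((.486,.0971,.05,7))
d=grab("scene","s9");f=d["frame"].astype(int);R,G,B=f[...,0],f[...,1],f[...,2]
m=((R>60)&(R-B>30)&(R-G>15)&(R-G<90)).astype(np.uint8);c,l,st,ce=cv2.connectedComponentsWithStats(m)
for i in range(1,c):
    if st[i,4]>25 and 300<ce[i,0]<370 and 200<ce[i,1]<280: print(ce[i].round(1),st[i])
print(proj(d,(.5373,-.2079,.0045)),proj(d,(.5373,-.2079,.093)))
E
```

```text
clk 19.4 p [ 0.5377 -0.2077  0.05  ] yaw 6.87 tilt [ 0.0004 -0.0003] w 0.0403 F [-0.5  0.4 -1.3]
-> [0.486  0.0971 0.05   7.    ] turn z units -0.01 shift units [ -0.47 -10.3    0.  ]
[343.2 232.7] [339 228   9  10  66]
[336.98696524 258.07488657] [339.43026833 230.60253552]
```

Call:
apply_moves(commands=[-0.04,-0.94,0,0,0,0,-0.04,-0.94,0,0,0,0,-0.04,-0.94,0,0,0,0,-0.04,-0.94,0,0,0,0,-0.04,-0.94,0,0,0,0,-0.04,-0.94,0,0,0,0,-0.04,-0.94,0,0,0,0,-0.04,-0.94,0,0,0,0,-0.04,-0.94,0,0,0,0,-0.04,-0.94,0,0,0,0,-0.03,-0.9,0,0,0,0,0,0,0,0,0,0,0,0,0,0,0,0,0,0,0,0,0,0])

```text
clock: 20.85
position: [0.4878, 0.0969, 0.0493]
ee_rot: [0.0, 0.998, 0.06, -0.001]
contact_force: [0.1, 0.1, -1.2]
width: 0.0408
```

```bash
python3 - <<'E'
from h import *
plan((.4864,.0971,-.002,7))
E
```

```text
clk 20.85 p [0.4878 0.0969 0.0493] yaw 6.86 tilt [-0.001  -0.0005] w 0.0408 F [ 0.1  0.1 -1.2]
-> [ 4.864e-01  9.710e-02 -2.000e-03  7.000e+00] turn z units -0.02 shift units [-0.05 -0.01  1.71]
```

Call:
apply_moves(commands=[-0.05,-0.01,0.5,0,0,0,0,0,0.6,0,0,0,0,0,0.5,0,0,0,0,0,0.1,0,0,0,0,0,0,0,0,0,0,0,0,0,0,0])

```text
clock: 21.45
position: [0.4873, 0.0973, -0.0006]
ee_rot: [0.0, 0.998, 0.06, 0.001]
contact_force: [-0.7, 0.1, -0.7]
width: 0.0408
```

Call:
apply_moves(commands=[0,0,0.07,0,0,0,0,0,0,0,0,0,0,0,0,0,0,0])

```text
clock: 21.75
position: [0.4868, 0.0978, -0.0028]
ee_rot: [-0.0, 0.998, 0.06, 0.0]
contact_force: [-0.7, 0.4, -1.0]
width: 0.0412
```

Call:
apply_moves(commands=[0,0,0.06,0,0,0,0,0,0,0,0,0])

```text
clock: 21.95
position: [0.4864, 0.0978, -0.0051]
ee_rot: [-0.0, 0.998, 0.06, -0.0]
contact_force: [-0.4, 0.0, -0.9]
width: 0.0406
```

Call:
apply_moves(commands=[0,0,0.05,0,0,0,0,0,0,0,0,0])

```text
clock: 22.15
position: [0.4866, 0.0978, -0.0066]
ee_rot: [-0.0, 0.998, 0.06, 0.0]
contact_force: [-0.4, 0.3, -0.3]
width: 0.0404
```

Call:
apply_moves(commands=[0,0,0.05,0,0,0,0,0,0,0,0,0])

```text
clock: 22.35
position: [0.4866, 0.0978, -0.0068]
ee_rot: [-0.0, 0.998, 0.06, 0.0]
contact_force: [-2.2, -0.7, 10.4]
width: 0.0405
```

Call:
apply_moves(commands=[0,0,-0.05,0,0,0,0,0,0,0,0,0])

```text
clock: 22.55
position: [0.4867, 0.0978, -0.0064]
ee_rot: [-0.0, 0.998, 0.06, 0.0]
contact_force: [-0.5, -0.1, -0.1]
width: 0.0407
```

Call:
apply_moves(commands=[0,0,0,0,0,0,0,0,0,0,0,0,0,0,0,0,0,0,0,0,-0.6,0,0,0,0,0,-0.6,0,0,0,0,0,-0.6,0,0,0,0,0,0,0,0,0.87,0,0,0,0,0,0.87,0,0,0,0,0,0.87,0,0,0,0,0,0.87,0,0,0,0,0,0.87,0,0,0,0,0,0.87,0,0,0,0,0,0.87,0,0,0,0,0,0.87,0,0,0,0,0,0.87,0,0,0,0,0,0.87,0,0,0,0,0,0.87,0,0,0,0,0,0.87,0,0,0,0,0,0], jaw=0.2)

```text
clock: 24.45
position: [0.4864, 0.0977, 0.0474]
ee_rot: [0.0, 0.75, -0.662, -0.0]
contact_force: [-0.1, -0.5, 0.3]
width: 0.0513
```

```bash
python3 - <<'E'
from h import *
plan((.4864,.0971,-.0065,-83))
E
```

```text
clk 24.45 p [0.4864 0.0977 0.0474] yaw -82.84 tilt [-0.0002  0.0001] w 0.0513 F [-0.1 -0.5  0.3]
-> [ 4.864e-01  9.710e-02 -6.500e-03 -8.300e+01] turn z units 0.02 shift units [0.02 0.   1.8 ]
```

Call:
apply_moves(commands=[0.02,0,0.6,0,0,0,0,0,0.6,0,0,0,0,0,0.6,0,0,0,0,0,0,0,0,0,0,0,0,0,0,0])

```text
clock: 24.95
position: [0.4866, 0.0971, -0.0065]
ee_rot: [0.0, 0.75, -0.661, -0.0]
contact_force: [0.2, -0.0, 0.3]
width: 0.0514
```

Call:
apply_moves(commands=[0,0,0,0,0,0,0,0,0,0,0,0,0,0,0,0,0,0,0,0,0,0,0,0], jaw=-0.1, newtons=20)

```text
clock: 25.35
position: [0.4875, 0.0972, -0.0056]
ee_rot: [-0.001, 0.75, -0.662, 0.001]
contact_force: [-0.3, 0.1, 5.3]
width: 0.041
```

Call:
apply_moves(commands=[0,0,0,0,0,0,0,0,0,0,0,0,0,0,0,0,0,0,0,0,-0.7,0,0,0,0,0,-0.7,0,0,0,0,0,-0.6,0,0,0,0,0,0,0,0,-0.97,0,0,0,0,0,-0.97,0,0,0,0,0,-0.97,0,0,0,0,0,-0.97,0,0,0,0,0,-0.97,0,0,0,0,0,-0.97,0,0,0,0,0,-0.97,0,0,0,0,0,-0.97,0,0,0,0,0,-0.97,0,0,0,0,0,-0.97,0,0,0,0,0,0], jaw=0.2)

```text
clock: 27.05
position: [0.4864, 0.0971, 0.0533]
ee_rot: [-0.0, 1.0, 0.004, -0.0]
contact_force: [0.3, 0.3, -0.1]
width: 0.0514
```

```bash
python3 - <<'E'
from h import *
plan((.496,.0199,.05,0),(.496,.0199,.0155,0))
d=grab("top","t10");a=d["frame"][210:265,235:305,::-1]
cv2.imwrite("pics/t10.png",cv2.resize(a,None,fx=9,fy=9,interpolation=cv2.INTER_CUBIC))
E
```

```text
clk 27.05 p [0.4864 0.0971 0.0533] yaw 0.5 tilt [-0.0005  0.0001] w 0.0514 F [ 0.3  0.3 -0.1]
-> [0.496  0.0199 0.05   0.    ] turn z units 0.06 shift units [0.32 2.57 0.11]
-> [0.496  0.0199 0.0155 0.    ] turn z units -0.0 shift units [0.   0.   1.15]
```

Call:
apply_moves(commands=[0.08,0.64,0,0,0,0,0.08,0.64,0,0,0,0,0.08,0.64,0,0,0,0,0.08,0.65,0,0,0,0,0,0,0,0,0,0,0,0,0.5,0,0,0,0,0,0.5,0,0,0,0,0,0.25,0,0,0,0,0,0,0,0,0], jaw=0.0)

```text
clock: 28.0
position: [0.4957, 0.0207, 0.015]
ee_rot: [-0.0, 1.0, 0.004, -0.001]
contact_force: [0.1, 0.4, 0.9]
width: 0.0426
```

Call:
apply_moves(commands=[0,0,0,0,0,0,0,0,0,0,0,0,0,0,0,0,0,0,0,0,0,0,0,0,0,0,0,0,0,0,0,0,0,0,0,0,0,0,0,0,0,0], jaw=-1, newtons=20)

```text
clock: 28.7
position: [0.4972, 0.0203, 0.0167]
ee_rot: [-0.0, 1.0, 0.004, 0.0]
contact_force: [-1.8, 0.8, 6.2]
width: 0.0091
```

The jaws closed to 9 mm on the flat sides of the stud head. Turning it about -83.5° to line up with the housing.

Call:
apply_moves(commands=[0,0,-0.03,0,0,0.81,0,0,0,0,0,0.81,0,0,0,0,0,0.81,0,0,0,0,0,0.81,0,0,0,0,0,0.81,0,0,0,0,0,0.81,0,0,0,0,0,0.81,0,0,0,0,0,0.81,0,0,0,0,0,0.81,0,0,0,0,0,0.81,0,0,0,0,0,0.81,0,0,0,0,0,0.81,0,0,0,0,0,0,0,0,0,0,0,0], newtons=40)

```text
clock: 30.1
position: [0.4986, 0.019, 0.0168]
ee_rot: [-0.0, 0.75, -0.662, 0.002]
contact_force: [2.9, -4.2, -5.1]
width: 0.0084
```

```bash
python3 - <<'E'
from h import *
s,R=now();print(s["moment"].round(2));plan((.497,.02,.05,-83))
E
```

```text
[-0.77 -0.61 -0.06]
clk 30.1 p [0.4986 0.019  0.0168] yaw -82.85 tilt [ 0.003  -0.0017] w 0.0084 F [ 2.9 -4.2 -5.1]
-> [ 4.97e-01  2.00e-02  5.00e-02 -8.30e+01] turn z units 0.02 shift units [-0.04  0.05 -1.11]
```

Call:
apply_moves(commands=[0,0,0,0,0,0,0,0,0,0,0,0,0,0,0,0,0,0,0,0,-0.6,0,0,0,0,0,-0.7,0,0,0,0,0,-0.5,0,0,0.8,0,0,0,0,0,0.74,0,0,0,0,0,0], jaw=-0.1)

```text
clock: 30.9
position: [0.4969, 0.0204, 0.0715]
ee_rot: [0.0, -0.668, 0.744, -0.0]
contact_force: [-0.8, -0.2, -0.2]
width: 0.0382
```

```bash
python3 - <<'E'
from h import *
plan((.519,.3725,.06,-96.2),(.519,.3725,-.0236,-96.2))
E
```

```text
clk 30.9 p [0.4969 0.0204 0.0715] yaw -96.21 tilt [0.0008 0.0003] w 0.0382 F [-0.8 -0.2 -0.2]
-> [ 5.190e-01  3.725e-01  6.000e-02 -9.620e+01] turn z units -0.0 shift units [-11.75   0.53   0.38]
-> [ 5.190e-01  3.725e-01 -2.360e-02 -9.620e+01] turn z units -0.0 shift units [0.   0.   2.79]
```

Call:
apply_moves(commands=[-0.98,0.04,0.03,0,0,0,-0.98,0.04,0.03,0,0,0,-0.98,0.04,0.03,0,0,0,-0.98,0.04,0.03,0,0,0,-0.98,0.04,0.03,0,0,0,-0.98,0.04,0.03,0,0,0,-0.98,0.04,0.03,0,0,0,-0.98,0.05,0.03,0,0,0,-0.98,0.05,0.03,0,0,0,-0.98,0.05,0.03,0,0,0,-0.98,0.05,0.03,0,0,0,-0.97,0.05,0.03,0,0,0,0,0,0,0,0,0,0,0,0,0,0,0])

```text
clock: 32.3
position: [0.5185, 0.3722, 0.0592]
ee_rot: [-0.001, -0.669, 0.744, 0.0]
contact_force: [0.0, -0.4, -0.1]
width: 0.0387
```

```bash
python3 - <<'E'
from h import *
plan((.519,.3725,-.0236,-96.2))
t=grab("top","t11");s=grab("scene","s11")
k=8
a=cv2.resize(t["frame"][212:264,236:303,::-1],None,fx=k,fy=k,interpolation=cv2.INTER_CUBIC)
b=cv2.resize(s["frame"][195:265,215:310,::-1],None,fx=4,fy=4,interpolation=cv2.INTER_CUBIC)[:,:264]
o=np.zeros((416,800,3),np.uint8);o[:416,:536]=a;o[:280,536:800]=b;cv2.imwrite("pics/v11.png",o)
f=t["frame"].astype(int);R,G,B=f[...,0],f[...,1],f[...,2]
m=((R-B>40)&(R-G>20)&(R-G<100)).astype(np.uint8);c,l,st,ce=cv2.connectedComponentsWithStats(m)
for i in range(1,c):
    if st[i,4]>20 and 245<ce[i,0]<290 and 220<ce[i,1]<255: print("bronze",ce[i].round(2),st[i],ray(t,*ce[i],.038).round(4))
m=(R-f[...,1:3].max(2))>25
for v,u in zip(*np.nonzero(m)):
    if np.hypot(u-284.5,v-234.7)<9: print(u,v,f[v,u])
E
```

```text
clk 32.3 p [0.5185 0.3722 0.0592] yaw -96.07 tilt [-0.0018 -0.0014] w 0.0387 F [ 0.  -0.4 -0.1]
-> [ 5.190e-01  3.725e-01 -2.360e-02 -9.620e+01] turn z units 0.02 shift units [-0.01 -0.01  2.76]
bronze [259.58 238.55] [253 232  14  14 154] [0.4859 0.0981 0.038 ]
284 232 [216 183 185]
284 233 [237 180 182]
284 234 [242 183 182]
285 234 [223 186 188]
284 235 [242 186 185]
285 235 [231 203 205]
284 236 [241 212 213]
285 236 [236 200 199]
285 237 [241 213 214]
```

View pics/v11.png

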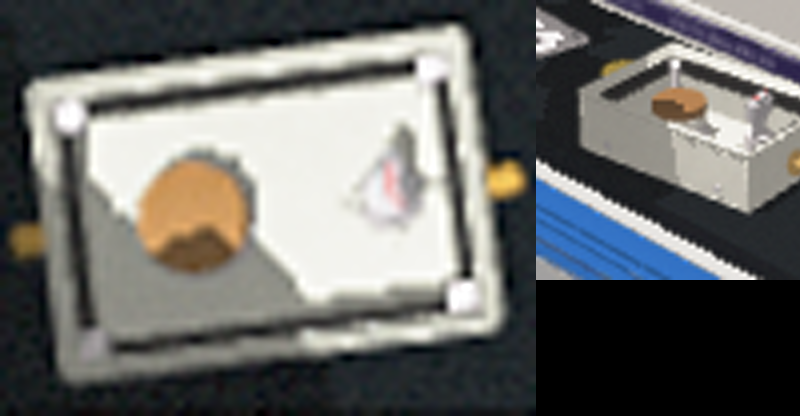

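The view confirms the bronze disc centred on the seat (camera 0.4859, 0.0981 against seat 0.4855, 0.0973). The red line at crop (390,185) now runs across the housing. Next I'll grasp the handle.

Call:
apply_moves(commands=[0,0,0.6,0,0,0,0,0,0.7,0,0,0,0,0,0.7,0,0,0,0,0,0.5,0,0,0,0,0,0.26,0,0,0,0,0,0,0,0,0])

```text
clock: 33.0
position: [0.5188, 0.3709, -0.0236]
ee_rot: [-0.001, -0.667, 0.745, 0.0]
contact_force: [-1.0, -0.3, 0.8]
width: 0.0385
```

Call:
apply_moves(commands=[0,0,0,0,0,0,0,0,0,0,0,0,0,0,0,0,0,0,0,0,0,0,0,0,0,0,0,0,0,0,0,0,0,0,0,0], jaw=-1, newtons=70)

```text
clock: 33.6
position: [0.5204, 0.3725, -0.0214]
ee_rot: [0.001, -0.668, 0.745, -0.0]
contact_force: [0.3, -1.6, 5.3]
width: 0.0126
```

Call:
apply_moves(commands=[0,0,-0.3,0,0,0,0,0,-0.6,0,0,0,0,0,-0.6,0,0,0,0,0,-0.6,0,0,0,0,0,-0.6,0,0,0,0,0,-0.3,0,0,0,0,0,0,0,0,0,0,0,0,0,0,0])

```text
clock: 34.4
position: [0.5189, 0.372, 0.0666]
ee_rot: [-0.001, -0.667, 0.745, 0.0]
contact_force: [-0.4, -0.8, -2.6]
width: 0.0125
```

```bash
python3 - <<'E'
from h import *
plan((.491,.0686,.0667,-83),(.491,.0686,.035,-83))
E
```

```text
clk 34.4 p [0.5189 0.372  0.0666] yaw -96.25 tilt [-0.0012 -0.0006] w 0.0125 F [-0.4 -0.8 -2.6]
-> [ 4.91e-01  6.86e-02  6.67e-02 -8.30e+01] turn z units -1.54 shift units [ 9.92  2.15 -0.  ]
-> [ 4.91e-01  6.86e-02  3.50e-02 -8.30e+01] turn z units -0.0 shift units [0.   0.   1.06]
```

Call:
apply_moves(commands=[0,0,0,0,0,-0.5,0,0,0,0,0,-0.5,0,0,0,0,0,-0.54,0.76,0.165,0,0,0,0,0.76,0.165,0,0,0,0,0.76,0.165,0,0,0,0,0.76,0.165,0,0,0,0,0.76,0.165,0,0,0,0,0.76,0.165,0,0,0,0,0.76,0.165,0,0,0,0,0.76,0.165,0,0,0,0,0.76,0.165,0,0,0,0,0.76,0.165,0,0,0,0,0.76,0.165,0,0,0,0,0.76,0.165,0,0,0,0,0.76,0.165,0,0,0,0,0,0,0,0,0,0,0,0,0,0,0,0])

```text
clock: 36.2
position: [0.4909, 0.0701, 0.0665]
ee_rot: [0.0, 0.748, -0.663, -0.001]
contact_force: [-0.4, -0.2, -2.6]
width: 0.0126
```

```bash
python3 - <<'E'
from h import *
plan((.491,.0686,.037,-83))
s=grab("scene","s12")
# cover white blob long-side check: corners of cover underside predicted at this height
for p in [(.075,.048),(.075,-.048),(-.075,-.048),(-.075,.048)]:
    print(proj(s,W(np.array([.49,.0686]),HY,(*p,.088))).round(1))
E
```

```text
clk 36.2 p [0.4909 0.0701 0.0665] yaw -83.11 tilt [-0.0018  0.0006] w 0.0126 F [-0.4 -0.2 -2.6]
-> [ 4.91e-01  6.86e-02  3.70e-02 -8.30e+01] turn z units -0.01 shift units [0.05 0.   0.98]
[286.2 208.3]
[267.1 219.2]
[228.8 205.7]
[248.8 196.1]
```

Call:
apply_moves(commands=[0.04,0,0.2,0,0,0,0,0,0.25,0,0,0,0,0,0.25,0,0,0,0,0,0.15,0,0,0,0,0,0.1,0,0,0,0,0,0,0,0,0])

```text
clock: 36.85
position: [0.4914, 0.0692, 0.0382]
ee_rot: [0.0, 0.749, -0.663, -0.0]
contact_force: [0.1, -1.0, -3.0]
width: 0.0123
```

Call:
apply_moves(commands=[0,0,0.1,0,0,0,0,0,0.1,0,0,0,0,0,0,0,0,0])

```text
clock: 37.15
position: [0.4915, 0.069, 0.0325]
ee_rot: [0.0, 0.749, -0.663, -0.0]
contact_force: [-0.9, 0.1, -2.8]
width: 0.0126
```

The stud has entered the slot without contact. Continuing into the lip.

Call:
apply_moves(commands=[0,0,0.07,0,0,0,0,0,0.07,0,0,0,0,0,0,0,0,0])

```text
clock: 37.45
position: [0.4916, 0.069, 0.0284]
ee_rot: [0.0, 0.749, -0.663, -0.0]
contact_force: [0.3, 0.1, -2.6]
width: 0.0121
```

Call:
apply_moves(commands=[0,0,0.06,0,0,0,0,0,0.06,0,0,0,0,0,0,0,0,0])

```text
clock: 37.75
position: [0.4916, 0.069, 0.0247]
ee_rot: [0.0, 0.749, -0.663, -0.0]
contact_force: [0.5, -0.7, -3.6]
width: 0.0126
```

Call:
apply_moves(commands=[0,0,0.07,0,0,0,0,0,0.06,0,0,0,0,0,0,0,0,0])

```text
clock: 38.05
position: [0.4921, 0.069, 0.0213]
ee_rot: [-0.0, 0.749, -0.663, 0.0]
contact_force: [-0.8, -0.0, 1.7]
width: 0.0125
```

Call:
apply_moves(commands=[0,0,0.06,0,0,0,0,0,0.04,0,0,0,0,0,0,0,0,0])

```text
clock: 38.35
position: [0.4921, 0.069, 0.0188]
ee_rot: [-0.0, 0.749, -0.663, 0.0]
contact_force: [-2.3, 0.2, 7.1]
width: 0.0124
```

Call:
apply_moves(commands=[0,0,0.05,0,0,0,0,0,0,0,0,0])

```text
clock: 38.55
position: [0.4921, 0.069, 0.0185]
ee_rot: [-0.0, 0.749, -0.663, 0.0]
contact_force: [-4.8, 0.2, 15.9]
width: 0.012
```

Call:
apply_moves(commands=[0,0,0.05,0,0,0,0,0,0,0,0,0])

```text
clock: 38.75
position: [0.4922, 0.069, 0.0184]
ee_rot: [-0.001, 0.749, -0.663, 0.001]
contact_force: [-6.8, -1.4, 26.7]
width: 0.0125
```

Call:
apply_moves(commands=[0,0,0,0,0,0,0,0,0,0,0,0,0,0,0,0,0,0])

```text
clock: 39.05
position: [0.4922, 0.069, 0.0184]
ee_rot: [-0.001, 0.749, -0.663, 0.001]
contact_force: [-6.6, -0.0, 26.5]
width: 0.0129
```

```bash
python3 - <<'E'
from h import *
s,R=now();print(s["moment"].round(2));plan()
d=grab("scene","s13");t=grab("top","t13")
a=cv2.resize(d["frame"][165:265,205:385,::-1],None,fx=4.4,fy=4.4,interpolation=cv2.INTER_CUBIC)
b=cv2.resize(t["frame"][195:235+35,230:375,::-1],None,fx=2,fy=2,interpolation=cv2.INTER_CUBIC)
o=np.zeros((600,800,3),np.uint8);o[:a.shape[0],:a.shape[1]]=a;o[445:595,:290]=b;cv2.imwrite("pics/v12.png",o)
E
```

```text
[-0.01  1.17 -0.  ]
clk 39.05 p [0.4922 0.069  0.0184] yaw -83.01 tilt [ 0.0021 -0.0001] w 0.0129 F [-6.6 -0.  26.5]
```

View pics/v12.png

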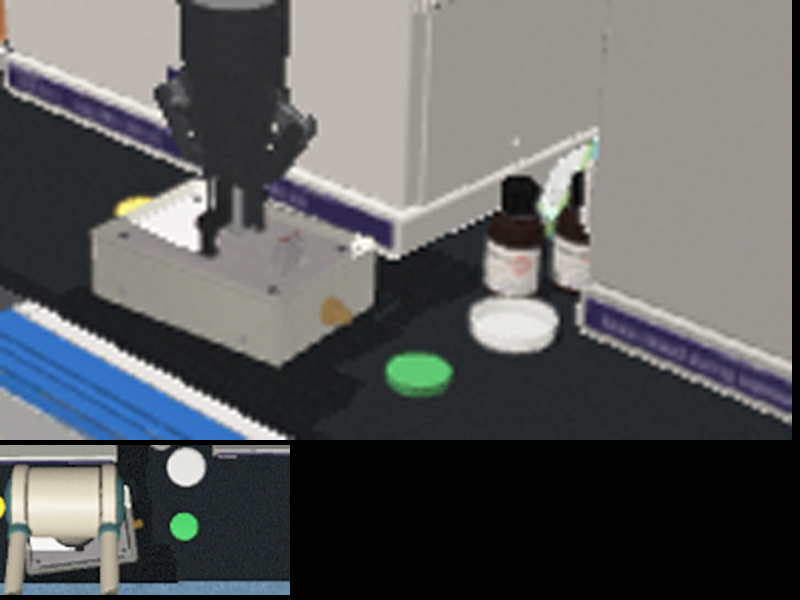

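The cover sits level inside the lip with the stud standing through its slot at crop (290,245). Bystanders are unmoved and the push is a steady 26.5 N. Handing in.

```bash
python3 -c "
from rig import manip
print(manip.sign_off());s=manip.get_state();print(s['clock'],s['position'],s['contact_force'],s['width'])"
```

```text
the job is handed in; nothing more can be done
None
the job is handed in; nothing more can be done
```

I rebuilt the housing and handed it in at about 39 s. The arm is still gripping the handle and pressing the cover down with about 26 N, ready for you to lock the stud.

**What I did:** I stacked the white disc and then the bronze one on the seat, squeezing each from two directions to centre it. I turned the stud about -83.5° so its head lies across the housing. The cover then went in over the stud without catching.

**Last checks that agreed:**
- **Discs:** the white disc touched the seat at the expected height, and the bronze one landed 9 mm higher. The camera put the bronze disc within 1 mm of the seat centre; the white disc's centring was not seen, because the bronze one covers it.
- **Stud:** its red line runs straight across the housing.
- **Cover:** the push rose about 2.2 N per mm on the gasket, then met a hard stop within 0.2 mm of the home height. The last picture shows it level inside the lip with the stud through the slot. Petri dish, bottles and green disc look undisturbed; the rack and tweezers were not in that last picture, and the arm did not go near them.

**What disagreed:**
- **Reported tool height:** it did not match the scene; the finger tips were about 38–40 mm higher than reported. I noticed this in a picture, found the true height by touching down gently, and allowed for it afterwards.
- **Disc width:** the grip read about 41 mm on the 44 mm discs.
- **Sideways force:** about 6.6 N remains while pressing. A similar, smaller side force appeared when pressing the white disc, so it is probably the arm flexing.

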